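Hang the pipette cup on the drying stand

TASK

Take the steel pipette cup off the baking tray and hang it by its hook in the middle of the drying stand's upper bar. While you still hold it, let its hook come down onto the bar and bring its rubber heel gently against the lower bar, both staying in touch for a moment; then let go slowly, so that the one-sided cup hangs upright and still without swinging. Never press it against the stand with more than 18 N, and leave the glassware and the bottle where they stand.

Things in the scene. Friction and masses are not known exactly. Their poses are not given: they have to be found in the camera images.
- cup: Loose open steel cup on a hanger, 0.24 to 0.39 kg, stands upright on the tray. Origin: centre of the cup's underside; z up, +x from the cup towards its hanger (back). Cup 66 mm diameter, 70 mm high. On its back an upright strip, x = 33 to 39 mm, 36 mm wide, with hook, tab and heel. Its weight lies about 30 mm to the cup's side of the hook's middle: hung up, its heel swings back (+x) till it meets something
- cup_tab (a point): Middle of the black grip tab that stands above the hook, at (39, 0, 155) mm of the cup; axes as the cup's. Tab: x = 33 to 45 mm (12 mm thick), 36 mm wide in y, z = 130 to 175 mm. Pinch it from above across its thickness
- cup_hook (a point): Middle of the underside of the hook's bridge, at (50, 0, 122) mm of the cup; axes as the cup's; seated, it lies on the upper bar. The hook opens downward on the back: bridge z = 122 to 130 mm, 36 mm wide, slot x = 39 to 61 mm (22 mm), rear lip x = 61 to 66 mm, down to z = 104 mm
- cup_heel (a point): Middle of the face of the rubber heel, a block low on the strip's back, at (50, 0, 24) mm of the cup; axes as the cup's. Heel: 24 mm wide in y, z = 12 to 36 mm
- rack: Steel drying stand, fixed to the table. Origin: on the table below the middle of the upper bar; z up, y along the bars. The cup hangs on the -x side (robot's side), its +x along the stand's +x. Foot 140 x 240 mm, 12 mm high; posts of 12 mm diameter at y = -100 and +100 mm, knobs up to z = 214 mm. Upper bar 10 mm diameter, centre at x = 0, z = 200 mm, rigid
- bar_mid (a point): Topmost point of the upper bar at its middle, at (0, 0, 205) mm of the stand; axes as the stand's
- low_mid (a point): Point of the stand at (0, 0, 107) mm, at the height of the lower bar (12 mm diameter, rigid, parallel to the upper). That bar's depth is set by hand and not measured: its near (-x) face lies somewhere from x = 1.5 to 5 mm. With the upper bar in the middle of the hook's slot the heel has that far to go: find it by feel
- tray: Fixed dark baking tray, 200 x 180 mm, floor 4 mm thick, rim 12 mm high; origin: centre of its underside on the table
- beaker: Loose glass beaker, 70 mm diameter, 90 mm high, origin at the centre of its underside; to be left alone
- washbottle: Loose white bottle with a red cap, 64 mm diameter, 180 mm high, origin at the centre of its underside; to be left alone
- dish: Loose low glass dish, 90 mm diameter, 18 mm high, origin at the centre of its underside; to be left alone
There are look-alikes about, which are no part of the job. Leave any orange look-alike of the cup alone.

How it is judged (in metres and radians):
On the way, in this order (a step that is already met when the one before it is completed fails the run):
1. the cup is lifted clear of the tray by the gripper (contact force between the fingers and cup above 1 N and height (world z) of cup above 0.03 m), for 0.2 s.
2. still held, the cup's hook bears on the upper bar (over 0.8 N) while its heel touches the lower bar (over 0.5 N) (contact force between the fingers and cup above 1 N and contact force between cup_c1 and rack above 0.8 N and contact force between cup_c0 and rack above 0.5 N), for 0.3 s.
At the end, for the whole second after the job is handed in: the cup hangs free and at rest with its hook seated on the upper bar (hook within 5 mm in height and 10 mm across of the bar), within 25 mm of the bar's middle, upright within 0.14 rad (8 degrees), and square to the bars within 0.2 rad (contact force between the fingers and cup below 0.1 N and z of cup_hook in the frame of bar_mid between -0.005 and 0.005 m and x of cup_hook in the frame of bar_mid between -0.01 and 0.01 m and y of cup_hook in the frame of bar_mid between -0.025 and 0.025 m and angle between cup's own z axis and vertical below 0.14 rad and angle between the x axis of cup and the x axis of rack, either way round below 0.2 rad and linear speed of cup below 0.03 m/s and angular speed of cup below 0.2 rad/s); the robot touches nothing.
It fails at once if the cup pressed against the stand with more than 18 N (contact force between cup and rack above 18 N).
It fails at once if the cup, let go, swings (over 1 rad/s) or drops (over 0.25 m/s) (contact force between the fingers and cup below 0.05 N and (angular speed of cup above 1 rad/s or linear speed of cup above 0.25 m/s)).
It fails at once if a bystander (beaker, bottle, dish) moved more than 20 mm (distance of any of beaker, washbottle, dish from where it was at the start of the episode above 0.02 m).
It also fails if it takes over 70 s, if anything falls off the work surface, if the arm or the gripper's body presses on something with over 40 N, if the wrist force passes 120 N, or if a joint passes its speed limit or range.

ROBOT

A 7-joint arm with a two-finger parallel gripper is mounted at the origin on the work surface. World frame = base frame: x ahead of the robot, y to its left, z up, the work surface at z = 0. Lengths are in mm, angles in rad, forces in N, time in s.
With the tool pointing down it reaches from about 350 to 775 mm from the base axis. Payload 3.1 kg.
Tool frame: the origin (TCP) lies at the very end of the fingers, on their centre line; the grasp point (between the pads) lies 19 mm behind it; z points along the fingers, y is the direction in which the jaws open and shut (so a half turn about z gives the same grasp; the last joint's range is limited). The gripper opens to 85 mm and grips with 20 to 120 N. Pads are 22 mm wide; open, the fingers measure 114 mm over their backs; the gripper's body (76 mm by 85 mm) begins 54 mm behind the grasp point. The pads swing forward as they close: fully open they stand 13 mm farther back than shut.
Start: joints at [-1.149, 0.311, 0.014, 1.512, -0.004, 1.319, -0.027], TCP at [246.019, 491.927, 231.304] pointing down, gripper open.
Joint ranges: [-2.7, 2.7], [-0.3, 1.91], [-1.27, 1.3], [0.12, 2.57], [-1.44, 4.58], [0.2, 2.03], [-3.05, 3.05]. Speed limits (rad/s): [2.79, 2.79, 3.14, 3.14, 3.14, 3.14, 3.14].

INTERFACE

Orientations are given as a unit quaternion [w, x, y, z].
In Python, from rig import manip gives the robot as it stands. The module is installed in compiled form; this text tells all that it offers.
- The arm moves only by the tool send_rows, never from a script. Its argument "rows" is a list of rows, each an object of numbers: "fingers": the opening, from 0 (shut) to 1 (fully open); "x", "y", "z": the shift along the world's x, y, z in mm; "twist": the turn about the world's z in rad. A call has 1 to 12 rows; each row is the pose to reach, as a shift and turn from the pose commanded when the call began; what a row does not reach only later rows make up. A row lasts 1/12 s, in which the tool goes at most 41.7 mm and 7.16 degrees, less where a joint would pass 70% of its speed; a pose out of reach is approached as far as the arm can. A call with a gripper value outside its range is refused whole. The fingers move at their own pace and stop on an object; the grip force is fixed at half the most. Time passes only in rows, so rows that repeat a pose let the fingers close. It gives the time, the measured TCP pose, the force and the opening at its end, in the units of the state.
- manip.observe(): the state, without advancing time (a new reading comes with each control period).
- manip.read_camera(name): name is "scene" or "top" or "wrist"; returns (picture, depth): 480x640x3 uint8, red, green, blue; 480x640 float32, mm along the optical axis (not along the pixel's ray), 0 where there is no reading.
- manip.camera_info(name): a dict with "camera_matrix" (3x3 intrinsics, pixels), "T" (4x4, takes a point from camera to world coordinates). Camera axes: x right, y down, z forward; pixel columns grow to the right and rows downward; lengths in mm; the calibration is good to about 2 mm. A picture is of the moment at which its call begins: read the wrist's pose just before it. camera_info takes no time and is no camera call; for the wrist camera it gives the pose at the moment of the call.
- manip.close_job(): hands the job in, once; it reports no verdict.
Trained networks look in the newest picture that a camera, given by its name, has taken for a name from the list of things; names that differ only in an ending like _2 or _b are one class to them, and where a whole thing is asked for, a point or a joint stands for the part that bears it (a point fixed in the world has none). Each returns a list of dicts, best first, with "score" (0 to 1); they miss things now and then, are a little off and sometimes report something else, mostly with a low value. They report only what shows in the picture. A call takes as long as a camera call. They do not tell look-alikes from the thing itself.
- manip.regions_of(camera, thing): "pixels" (480x640 bool, what is visible of it) and "uv" ([column, row] in pixels, amid what is visible of it).
The state is a dict: "clock": time; "q": joint angles; "qvel": joint speeds; "joint_torque": joint torques, N m; "tool_pos": TCP position; "tcp_rot": TCP orientation; "force": force on the tool from outside, world axes, zero at the start; "moment": the same for the moment, N m; "grip_width": finger opening in mm.
Only numpy, scipy, OpenCV 4.12 (cv2) and the standard library are available. Lean on these libraries where they do the work, as an engineer would, in place of code of your own. Each camera call takes 0.05 s, during which the arm holds its last target. There are 200 camera calls.

## Working session

There is one attempt and no reset: what is moved stays moved. The work goes in short steps, Python scripts to look and compute and a tool call to move; the robot and the scene stay as the last step left them, time stands still between calls to the robot, and variables do not carry over. Pictures are saved under pics/ and viewed, about 8 in all and at most 12, crops included, and the job is handed in when it is done.

Besides the shell and the picture viewer there is one more tool, called after "Call:" by a JSON object that holds its "op" and its "data", one argument or row to a line. send_rows: Moves the arm, as the interface text tells. Its arguments: {"type":"object","properties":{"rows":{"type":"array"}},"required":["rows"]}

```bash
mkdir -p pics
cat > h.py <<'E'
import numpy as np,cv2
from rig import manip
def cam(n):
    i=manip.camera_info(n); p,d=manip.read_camera(n); return p,d,np.array(i["camera_matrix"]),np.array(i["T"])
def cloud(d,K,T,m=None):
    v,u=np.nonzero((d>0) if m is None else (m&(d>0))); z=d[v,u]
    P=np.c_[(u-K[0,2])*z/K[0,0],(v-K[1,2])*z/K[1,1],z]
    return P@T[:3,:3].T+T[:3,3],u,v
def save(n,p): cv2.imwrite("pics/"+n,cv2.cvtColor(p,cv2.COLOR_RGB2BGR))
E
python3 - <<'E'
from h import *
np.set_printoptions(precision=1,suppress=True)
s=manip.observe(); print(s)
for c in ["scene","top"]:
    p,d,K,T=cam(c); save(c+"1.png",p); print(c,T,K)
    for t in ["cup","rack","tray","beaker","washbottle","dish","cup_tab"]:
        for r in manip.regions_of(c,t)[:3]:
            P,u,v=cloud(d,K,T,r["pixels"])
            if len(P): print(t,round(r["score"],2),np.array(r["uv"]),"med",np.median(P,0),"lo",np.percentile(P,3,axis=0),"hi",np.percentile(P,97,axis=0))
E
```

```text
{'clock': 0.0, 'q': array([-1.1,  0.3,  0. ,  1.5, -0. ,  1.3, -0. ]), 'qvel': array([ 0.,  0.,  0., -0., -0.,  0., -0.]), 'joint_torque': array([ -0. , -38. ,   0.1, -23.1,   0. ,   0. ,   0. ]), 'tool_pos': array([245.7, 491.3, 230.2]), 'tcp_rot': array([-0. ,  0.2,  1. , -0. ]), 'force': array([-0.1,  0.4,  0.3]), 'moment': array([ 0.,  0., -0.]), 'grip_width': 85.48240578965516}
scene [[  -0.6    0.6   -0.5 1118.3]
 [   0.8    0.4   -0.5  408.9]
 [  -0.    -0.7   -0.7  854. ]
 [   0.     0.     0.     1. ]] [[476.2   0.  315.7]
 [  0.  476.2 237.5]
 [  0.    0.    1. ]]
cup 0.61 [245.2 190.9] med [ 474.  -350.9   55.3] lo [ 434.7 -401.8    3.4] hi [ 520.1 -334.4  174.3]
cup 0.55 [274.9 229.1] med [ 569.2 -177.9   61.7] lo [ 508.5 -208.3   10.2] hi [ 601.7 -146.8  177.9]
cup 0.17 [413.4 306.8] med [527.5 179.7  13.9] lo [450.9  71.    3.9] hi [603.  285.6 206. ]
rack 0.8 [414.4 310.5] med [526.9 182.5  13.9] lo [447.7  71.1   4.2] hi [601.4 284.7 206. ]
tray 0.6 [285.3 259.8] med [ 586.  -144.6    5.8] lo [ 462.1 -257.9    1.8] hi [657.4 -77.6  14.6]
beaker 0.57 [271.1 324.9] med 
[... 1171 characters left out ...]
 0.24 [385.3 258.8] med [ 553.3 -185.1   44. ] lo [ 509.9 -209.4    5.5] hi [ 597.4 -150.6  180.4]
tray 0.56 [373.3 258.4] med [ 558.2 -158.2    4.9] lo [ 462.4 -256.7   -0.6] hi [654.1 -84.3  14.9]
beaker 0.92 [313.9 170.4] med [770.1 -18.1  45. ] lo [727.3 -48.3   1.5] hi [789.6  10.6  92.7]
washbottle 0.96 [362.5 164. ] med [ 763.4 -130.9  119.3] lo [ 745.3 -161.4    2.9] hi [ 801.4 -105.2  182.4]
dish 0.85 [312.1 343.9] med [361.   -7.9   7.4] lo [324.4 -46.7   0.9] hi [398.4  29.2  20.3]
cup_tab 0.65 [315.8 168.8] med [770.6 -18.1  46.1] lo [727.3 -48.3   1.6] hi [790.1  11.   92.7]
cup_tab 0.64 [470.9 289.8] med [ 477.  -362.3   49.3] lo [ 432.5 -402.     2.7] hi [ 515.8 -334.8  177. ]
```

View pics/scene1.png

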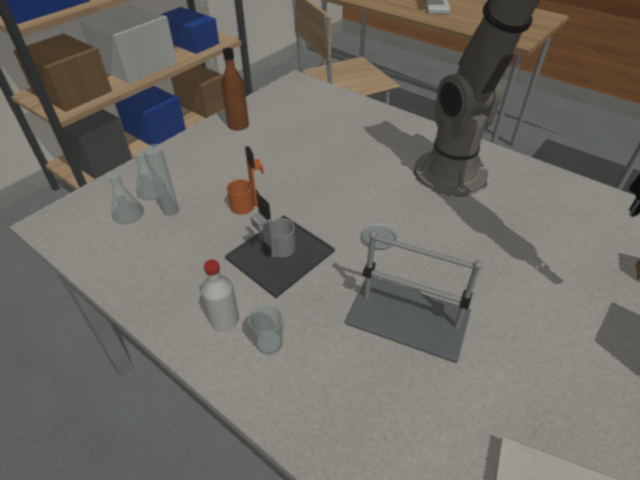

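Run:
```python
from h import *
np.set_printoptions(precision=2,suppress=True)
p,d,K,T=cam("top"); save("crop1.png",cv2.resize(p[220:400,190:510],None,fx=2.5,fy=2.5))
p2,d2,K2,T2=cam("scene")
for n,d_,K_,T_ in (("top",d,K,T),("scene",d2,K2,T2)):
    P,u,v=cloud(d_,K_,T_)
    def box(x0,x1,y0,y1,z0,z1): 
        return P[(P[:,0]>x0)&(P[:,0]<x1)&(P[:,1]>y0)&(P[:,1]<y1)&(P[:,2]>z0)&(P[:,2]<z1)]
    def rect(Q,name):
        r=cv2.minAreaRect(Q[:,:2].astype(np.float32)); print(n,name,len(Q),Q.mean(0),r, "zmed",np.median(Q[:,2]),Q[:,2].max())
    for nm,b in (("tabtop",(480,640,-240,-100,166,190)),("hook bridge",(480,640,-240,-100,120,138)),("cuprim",(480,640,-240,-100,62,78)),("upper bar",(430,620,50,300,198,209)),("lowbar",(430,620,50,300,95,118)),("knobs",(430,620,50,300,210,222)),("foot",(400,650,30,320,8,16))):
        Q=box(*b)
        if len(Q)>5: rect(Q,nm)
```

```text
top tabtop 112 [ 575.81 -188.74  178.26] ((576.2471313476562, -189.32290649414062), (35.973472595214844, 12.53104019165039), 77.771484375) zmed 178.5680017392781 184.59483085720672
top hook bridge 129 [ 591.92 -192.01  133.38] ((586.8059692382812, -191.9732208251953), (36.163211822509766, 34.05261993408203), 75.53898620605469) zmed 133.90602392447522 137.78955149223975
top cuprim 154 [ 541.94 -182.6    72.28] ((539.5778198242188, -180.46717834472656), (64.26643371582031, 67.43187713623047), 71.05608367919922) zmed 73.3646836626416 77.93756722129365
top upper bar 467 [514.63 170.64 204.01] ((514.824462890625, 170.12744140625), (14.888764381408691, 215.24609375), 15.653935432434082) zmed 204.10365372726142 208.97898476567138
top lowbar 271 [515.56 169.05 112.05] ((516.65771484375, 170.4678955078125), (34.770164489746094, 217.87014770507812), 15.623772621154785) zmed 112.3956956314994 117.99552617529707
top knobs 71 [512.82 176.17 212.39] ((514.4942626953125, 170.08709716796875), (14.740283966064453, 212.5069580078125), 15.251863479614258) zmed 212.38499475276512 216.11851273492152
top 
[... 767 characters left out ...]
3 204.18] ((515.7371826171875, 172.6053466796875), (13.743678092956543, 211.44129943847656), 15.283463478088379) zmed 204.6624567017799 208.98054154946624
scene lowbar 763 [524.1  177.11 112.16] ((518.1787109375, 172.147705078125), (34.585716247558594, 218.20289611816406), 15.27787971496582) zmed 112.89472014668263 117.99841164616385
scene knobs 76 [514.56 179.93 212.9 ] ((516.0657958984375, 171.82785034179688), (13.165203094482422, 214.18919372558594), 15.011773109436035) zmed 212.91464583735154 216.4489096771614
scene foot 5561 [530.07 179.76  13.15] ((524.3314819335938, 173.92355346679688), (143.1207275390625, 240.593017578125), 15.102161407470703) zmed 13.23286654924334 15.99696612504738
```

View pics/crop1.png

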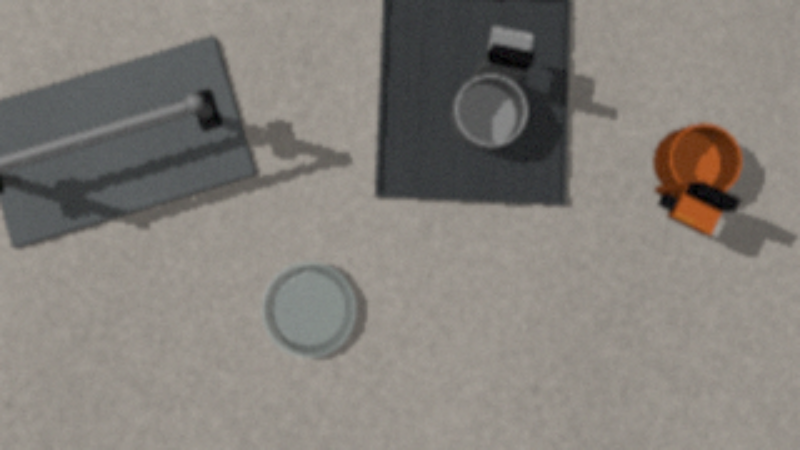

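Candidates: the steel cup on the tray at scene (280,235), top crop (490,110), and the orange look-alike at scene (242,195), top crop (705,160), which stands off the tray. I choose the steel one on the tray. Its tab is at (576,-189,178) with yaw about -12.3°. The stand's bar middle is at (515,171,205) with yaw about +15.3°.

```bash
cat >> h.py <<'E'
from scipy.spatial.transform import Rotation as R
def tool(s=None):
    s=s or manip.observe(); q=np.array(s["tcp_rot"]); M=R.from_quat(q[[1,2,3,0]]).as_matrix()
    return np.array(s["tool_pos"]),M,np.degrees(np.arctan2(M[1,1],M[0,1]))
E
python3 - <<'E'
from h import *
t,M,a=tool(); print(t,M.round(3),a); print(576-t[0],-189-t[1],((-12.3-a+90)%180-90), np.radians((-12.3-a+90)%180-90))
E
```

```text
[246.01603645 491.93727946 231.344882  ] [[-0.894  0.447  0.   ]
 [ 0.447  0.894  0.   ]
 [-0.     0.    -1.   ]] 63.432446404964416
329.98396354629386 -680.9372794583765 -75.73244640496442 -1.321780540356772
```

Call:
{"op": "send_rows", "data": {
  "rows": [
    {"x": 0,"y": 0,"z": 40,"twist": 0,"fingers": 1},
    {"x": 150,"y": -340,"z": 60,"twist": -1.322,"fingers": 1},
    {"x": 150,"y": -340,"z": 60,"twist": -1.322,"fingers": 1},
    {"x": 150,"y": -340,"z": 60,"twist": -1.322,"fingers": 1},
    {"x": 150,"y": -340,"z": 60,"twist": -1.322,"fingers": 1},
    {"x": 150,"y": -340,"z": 60,"twist": -1.322,"fingers": 1},
    {"x": 150,"y": -340,"z": 60,"twist": -1.322,"fingers": 1},
    {"x": 150,"y": -340,"z": 60,"twist": -1.322,"fingers": 1},
    {"x": 150,"y": -340,"z": 60,"twist": -1.322,"fingers": 1},
    {"x": 150,"y": -340,"z": 60,"twist": -1.322,"fingers": 1},
    {"x": 150,"y": -340,"z": 60,"twist": -1.322,"fingers": 1},
    {"x": 150,"y": -340,"z": 60,"twist": -1.322,"fingers": 1}
  ]
}}

```text
clock: 1.9
tool_pos: [397.3, 148.8, 291.9]
tcp_rot: [0.0, 0.783, 0.622, 0.001]
force: [0.1, 1.7, -0.2]
grip_width: 85.4
```

Call:
{"op": "send_rows", "data": {
  "rows": [
    {"x": 180,"y": -341,"z": 0,"fingers": 1},
    {"x": 180,"y": -341,"z": 0,"fingers": 1},
    {"x": 180,"y": -341,"z": 0,"fingers": 1},
    {"x": 180,"y": -341,"z": 0,"fingers": 1},
    {"x": 180,"y": -341,"z": 0,"fingers": 1},
    {"x": 180,"y": -341,"z": 0,"fingers": 1},
    {"x": 180,"y": -341,"z": 0,"fingers": 1},
    {"x": 180,"y": -341,"z": 0,"fingers": 1},
    {"x": 180,"y": -341,"z": 0,"fingers": 1},
    {"x": 180,"y": -341,"z": 0,"fingers": 1},
    {"x": 180,"y": -341,"z": 0,"fingers": 1},
    {"x": 180,"y": -341,"z": 0,"fingers": 1}
  ]
}}

```text
$.rows[0]: bad value
```

Run:
```python
from h import *
np.set_printoptions(precision=2,suppress=True)
p,d,K,T=cam("wrist"); save("w1.png",p); t,M,a=tool(); print(t,a,T)
P,u,v=cloud(d,K,T)
for nm,z0,z1 in (("tab",170,186),("bridge",126,138)):
    Q=P[(P[:,2]>z0)&(P[:,2]<z1)&(abs(P[:,0]-576)<50)&(abs(P[:,1]+189)<45)]
    if len(Q)>5: print(nm,len(Q),Q.mean(0),np.median(Q[:,2]),cv2.minAreaRect(Q[:,:2].astype(np.float32)))
```

```text
[396.61 150.45 291.7 ] -12.883526855827581 [[  0.97  -0.21  -0.07 415.79]
 [ -0.23  -0.92  -0.31 228.17]
 [  0.     0.32  -0.95 433.97]
 [  0.     0.     0.     1.  ]]
```

View pics/w1.png

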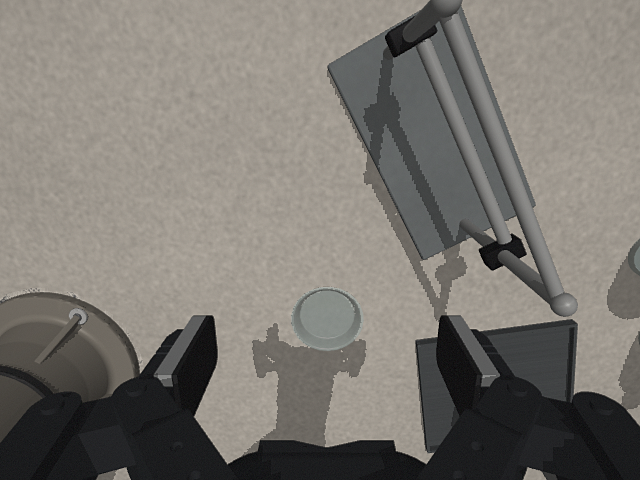

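The move was refused because "twist" was missing, so this view is from midway. It shows the stand at upper right, with the upper bar running from (445,5) to (565,303), the lower bar to its left, and the dish at (327,315). I'll measure the bars from here, since it's closer.

Run:
```python
from h import *
np.set_printoptions(precision=2,suppress=True)
p,d,K,T=cam("wrist")
P,u,v=cloud(d,K,T)
for nm,z0,z1 in (("upper",199.5,208),("lower",104,118),("knob",209,220)):
    Q=P[(P[:,2]>z0)&(P[:,2]<z1)&(P[:,0]>430)&(P[:,0]<620)&(P[:,1]>50)&(P[:,1]<300)]
    if len(Q)>5: print(nm,len(Q),Q.mean(0),np.percentile(Q[:,2],95),cv2.minAreaRect(Q[:,:2].astype(np.float32)))
```

```text
upper 5688 [511.32 179.96 203.35] 205.39161272337824 ((514.7626953125, 171.2041015625), (15.746981620788574, 209.21585083007812), 15.422377586364746)
lower 4842 [517.72 176.6  111.8 ] 115.85870272154156 ((516.3817749023438, 171.4467010498047), (34.18061828613281, 217.79148864746094), 15.512447357177734)
knob 637 [511.64 178.21 211.12] 213.04979971317366 ((514.8775634765625, 169.73233032226562), (13.54961109161377, 208.78330993652344), 15.455923080444336)
```

Call:
{"op": "send_rows", "data": {
  "rows": [
    {"x": 180,"y": -341,"z": 0,"twist": 0,"fingers": 1},
    {"x": 180,"y": -341,"z": 0,"twist": 0,"fingers": 1},
    {"x": 180,"y": -341,"z": 0,"twist": 0,"fingers": 1},
    {"x": 180,"y": -341,"z": 0,"twist": 0,"fingers": 1},
    {"x": 180,"y": -341,"z": 0,"twist": 0,"fingers": 1},
    {"x": 180,"y": -341,"z": 0,"twist": 0,"fingers": 1},
    {"x": 180,"y": -341,"z": 0,"twist": 0,"fingers": 1},
    {"x": 180,"y": -341,"z": 0,"twist": 0,"fingers": 1},
    {"x": 180,"y": -341,"z": 0,"twist": 0,"fingers": 1},
    {"x": 180,"y": -341,"z": 0,"twist": 0,"fingers": 1},
    {"x": 180,"y": -341,"z": 0,"twist": 0,"fingers": 1},
    {"x": 180,"y": -341,"z": 0,"twist": 0,"fingers": 1}
  ]
}}

```text
clock: 3.0
tool_pos: [576.0, -188.5, 290.6]
tcp_rot: [-0.001, 0.778, 0.628, -0.0]
force: [0.9, 0.1, 0.7]
grip_width: 85.4
```

Run:
```python
from h import *
np.set_printoptions(precision=2,suppress=True)
p,d,K,T=cam("wrist"); save("w2.png",p); t,M,a=tool(); print(t,a)
P,u,v=cloud(d,K,T)
for nm,z0,z1 in (("tab",170,186),("bridge",126,138)):
    Q=P[(P[:,2]>z0)&(P[:,2]<z1)&(abs(P[:,0]-576)<50)&(abs(P[:,1]+189)<45)]
    if len(Q)>5: print(nm,len(Q),Q.mean(0),np.median(Q[:,2]),cv2.minAreaRect(Q[:,:2].astype(np.float32)))
```

```text
[ 576.19 -187.09  290.96] -12.131757552859067
tab 876 [ 576.81 -187.11  177.88] 178.10594725006104 ((576.5249633789062, -188.3466796875), (35.70841979980469, 11.987590789794922), 76.1106185913086)
bridge 1168 [ 592.74 -190.82  133.14] 133.29648258862306 ((586.597412109375, -191.32765197753906), (36.6290168762207, 33.0146369934082), 76.03622436523438)
```

View pics/w2.png

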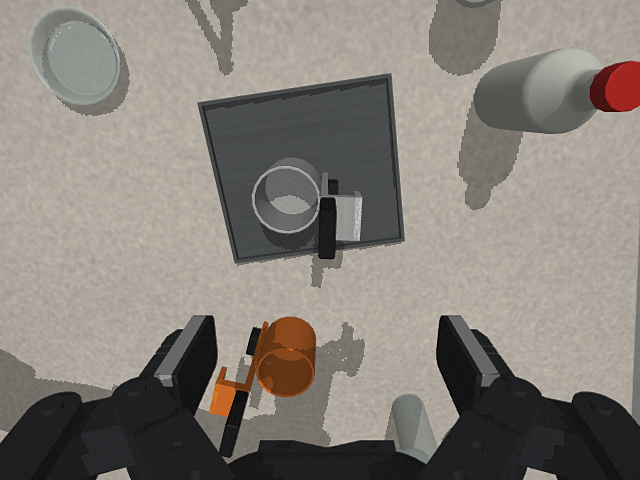

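The steel cup is on the tray, with its tab at (327,228) and hook at (347,215). The orange one is at (270,360), outside the path. The tab measures (576.5,-188.3,178) with yaw -13.9°.

Call:
{"op": "send_rows", "data": {
  "rows": [
    {"x": 0.4,"y": -1,"z": -40,"twist": -0.031,"fingers": 1},
    {"x": 0.4,"y": -1,"z": -80,"twist": -0.031,"fingers": 1},
    {"x": 0.4,"y": -1,"z": -110,"twist": -0.031,"fingers": 1},
    {"x": 0.4,"y": -1,"z": -130,"twist": -0.031,"fingers": 1},
    {"x": 0.4,"y": -1,"z": -140,"twist": -0.031,"fingers": 1},
    {"x": 0.4,"y": -1,"z": -148,"twist": -0.031,"fingers": 1},
    {"x": 0.4,"y": -1,"z": -148,"twist": -0.031,"fingers": 1},
    {"x": 0.4,"y": -1,"z": -148,"twist": -0.031,"fingers": 1}
  ]
}}

```text
clock: 3.72
tool_pos: [577.3, -189.5, 144.6]
tcp_rot: [0.001, 0.788, 0.616, 0.001]
force: [0.2, 0.0, -0.6]
grip_width: 85.1
```

Call:
{"op": "send_rows", "data": {
  "rows": [
    {"x": 0,"y": 0,"z": 0,"twist": 0,"fingers": 0.6},
    {"x": 0,"y": 0,"z": 0,"twist": 0,"fingers": 0.4},
    {"x": 0,"y": 0,"z": 0,"twist": 0,"fingers": 0.3},
    {"x": 0,"y": 0,"z": 0,"twist": 0,"fingers": 0.2},
    {"x": 0,"y": 0,"z": 0,"twist": 0,"fingers": 0.1},
    {"x": 0,"y": 0,"z": 0,"twist": 0,"fingers": 0},
    {"x": 0,"y": 0,"z": 0,"twist": 0,"fingers": 0},
    {"x": 0,"y": 0,"z": 0,"twist": 0,"fingers": 0},
    {"x": 0,"y": 0,"z": 0,"twist": 0,"fingers": 0},
    {"x": 0,"y": 0,"z": 0,"twist": 0,"fingers": 0},
    {"x": 0,"y": 0,"z": 0,"twist": 0,"fingers": 0},
    {"x": 0,"y": 0,"z": 0,"twist": 0,"fingers": 0}
  ]
}}

```text
clock: 4.72
tool_pos: [576.7, -190.2, 143.6]
tcp_rot: [0.0, 0.789, 0.615, 0.0]
force: [-0.5, -0.4, 2.8]
grip_width: 11.3
```

Run:
```python
from h import *
s=manip.observe(); print(s["clock"],tool(s)[0],tool(s)[2],s["force"],s["moment"],s["grip_width"])
```

```text
4.7167 [ 576.65686327 -190.23468871  143.62348955] -14.092488617622742 [-0.50317119 -0.3760793   2.8397929 ] [-0.03040233  0.04206823  0.01254112] 11.26527132842439
```

Call:
{"op": "send_rows", "data": {
  "rows": [
    {"x": 0,"y": 0,"z": 5,"twist": 0,"fingers": 0},
    {"x": 0,"y": 0,"z": 15,"twist": 0,"fingers": 0},
    {"x": 0,"y": 0,"z": 35,"twist": 0,"fingers": 0},
    {"x": 0,"y": 0,"z": 60,"twist": 0,"fingers": 0},
    {"x": 0,"y": 0,"z": 90,"twist": 0,"fingers": 0},
    {"x": 0,"y": 0,"z": 115,"twist": 0,"fingers": 0},
    {"x": 0,"y": 0,"z": 130,"twist": 0,"fingers": 0},
    {"x": 0,"y": 0,"z": 130,"twist": 0,"fingers": 0},
    {"x": 0,"y": 0,"z": 130,"twist": 0,"fingers": 0},
    {"x": 0,"y": 0,"z": 130,"twist": 0,"fingers": 0}
  ]
}}

```text
clock: 5.55
tool_pos: [575.5, -189.4, 271.6]
tcp_rot: [-0.002, 0.789, 0.615, -0.001]
force: [-0.3, 0.4, -2.8]
grip_width: 11.3
```

Run:
```python
from h import *
np.set_printoptions(precision=2,suppress=True)
for i in range(4):
    p,d,K,T=cam("wrist"); s=manip.observe(); print(s["clock"],*tool(s)[::2],s["force"],s["moment"],s["grip_width"])
save("w3.png",p)
for c in ("scene","top"):
    p,d,K,T=cam(c); P,u,v=cloud(d,K,T)
    for nm,z0,z1 in (("rim/cup",140,205),("low",128,140)):
        Q=P[(P[:,2]>z0)&(P[:,2]<z1)&(abs(P[:,0]-550)<80)&(abs(P[:,1]+189)<60)]
        if len(Q)>5: print(c,nm,len(Q),Q.mean(0),Q.min(0),Q.max(0))
```

```text
5.6 [ 575.38 -189.29  271.1 ] -14.09177978494049 [ 0.29  0.2  -3.48] [-0.01  0.02 -0.  ] 11.573357055544482
5.65 [ 575.41 -189.31  271.07] -14.09032565058178 [-0.15  0.24 -2.96] [-0.03 -0.09  0.02] 11.19888839681258
5.7 [ 575.56 -189.43  271.27] -14.092533549691352 [-0.54 -0.83 -3.41] [-0.03 -0.09  0.03] 11.539496659805115
5.75 [ 575.72 -189.56  271.61] -14.091857150778969 [-0.49  0.05 -3.74] [ 0.01 -0.02 -0.04] 11.462928626257629
scene rim/cup 1159 [ 547.92 -173.53  176.06] [ 505.   -210.96  140.01] [ 589.68 -143.96  204.79]
scene low 48 [ 553.11 -156.55  136.92] [ 513.87 -177.18  132.33] [ 577.32 -145.66  139.92]
```

View pics/w3.png

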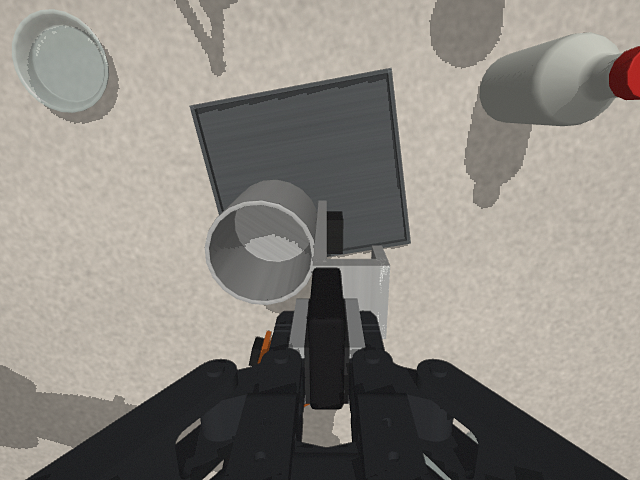

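The cup is held square between the fingers: cup at (262,250), hook at (365,290). The tray is clear below and the weight is about 3.3 N.

Call:
{"op": "send_rows", "data": {
  "rows": [
    {"x": -20,"y": 25,"z": 0,"twist": 0.05,"fingers": 0},
    {"x": -50,"y": 50,"z": 0,"twist": 0.12,"fingers": 0},
    {"x": -75,"y": 80,"z": 0,"twist": 0.2,"fingers": 0},
    {"x": -100,"y": 110,"z": 0,"twist": 0.3,"fingers": 0},
    {"x": -120,"y": 145,"z": 0,"twist": 0.4,"fingers": 0},
    {"x": -127,"y": 180,"z": 0,"twist": 0.5,"fingers": 0},
    {"x": -130,"y": 215,"z": 0,"twist": 0.515,"fingers": 0},
    {"x": -130,"y": 250,"z": 0,"twist": 0.515,"fingers": 0},
    {"x": -130,"y": 285,"z": 0,"twist": 0.515,"fingers": 0},
    {"x": -130,"y": 315,"z": 0,"twist": 0.515,"fingers": 0},
    {"x": -130,"y": 332,"z": 0,"twist": 0.515,"fingers": 0},
    {"x": -130,"y": 341,"z": 0,"twist": 0.515,"fingers": 0}
  ]
}}

```text
clock: 6.85
tool_pos: [445.6, 154.6, 273.0]
tcp_rot: [-0.001, 0.604, 0.797, 0.0]
force: [-0.3, 0.5, -2.8]
grip_width: 11.0
```

Call:
{"op": "send_rows", "data": {
  "rows": [
    {"x": 0,"y": 0,"z": 0,"twist": 0,"fingers": 0},
    {"x": 0,"y": 0,"z": 0,"twist": 0,"fingers": 0}
  ]
}}

```text
clock: 7.02
tool_pos: [446.6, 149.4, 273.1]
tcp_rot: [0.0, 0.606, 0.795, -0.001]
force: [-0.5, -1.0, -3.3]
grip_width: 11.1
```

Run:
```python
from h import *
np.set_printoptions(precision=2,suppress=True)
b=np.array([514.9,171,0]); a=np.radians(15.4); X=np.array([[np.cos(a),-np.sin(a),0],[np.sin(a),np.cos(a),0],[0,0,1]])
s=manip.observe(); t,M,yw=tool(s); print("tool",t,yw,"in rack",(t-b)@X,s["force"],s["moment"])
for c in ("wrist","scene"):
    p,d,K,T=cam(c); save(c+"4.png",p); P,u,v=cloud(d,K,T); r=(P-b)@X
    # bridge top & bar
    tr=(t-b)@X; q=r-tr
    for nm,m in (("bridge",(q[:,0]>8)&(q[:,0]<30)&(abs(q[:,1])<25)&(q[:,2]>-22)&(q[:,2]<0)),("lip/strip back",(q[:,0]>18)&(q[:,0]<35)&(abs(q[:,1])<25)&(q[:,2]>-40)&(q[:,2]<0)),
      ("cup rim",(q[:,0]<-5)&(q[:,0]>-90)&(abs(q[:,1])<40)&(q[:,2]>-76)&(q[:,2]<-62)),
      ("upper",(abs(r[:,0])<15)&(abs(r[:,1])<90)&(r[:,2]>198)&(r[:,2]<209)),("lower",(abs(r[:,0])<25)&(abs(r[:,1])<85)&(r[:,2]>98)&(r[:,2]<118))):
        if m.sum()>10: print(c,nm,m.sum(),"rack mean",r[m].mean(0),"1%",np.percentile(r[m],1,axis=0),"99%",np.percentile(r[m],99,axis=0))
```

```text
tool [446.57 149.39 273.13] 15.352339281812704 in rack [-71.62  -2.69 273.13] [-0.48 -1.   -3.29] [-0.06 -0.07 -0.01]
wrist bridge 2383 rack mean [-52.82   6.14 262.24] 1% [-63.26 -17.09 253.77] 99% [-44.72  16.72 264.21]
wrist lip/strip back 1488 rack mean [-48.55   5.22 260.58] 1% [-53.45 -17.98 238.68] 99% [-44.63  16.71 264.19]
wrist cup rim 2203 rack mean [-112.54   -2.15  201.86] 1% [-142.35  -33.39  197.28] 99% [-79.46  30.69 204.29]
wrist upper 4883 rack mean [ -1.03  17.87 203.09] 1% [ -5.02 -70.89 198.9 ] 99% [  4.54  88.72 205.38]
wrist lower 3085 rack mean [  6.87   7.38 110.9 ] 1% [  1.94 -82.56 105.91] 99% [ 13.42  83.32 113.53]
scene bridge 236 rack mean [-50.19  -1.99 262.1 ] 1% [-63.3  -19.73 251.77] 99% [-43.3   15.75 267.78]
scene lip/strip back 265 rack mean [-46.41  -1.77 255.18] 1% [-53.11 -19.88 239.14] 99% [-43.25  15.66 267.1 ]
scene cup rim 117 rack mean [-108.3     5.15  202.52] 1% [-138.84  -34.    197.34] 99% [-83.7   29.73 206.44]
scene upper 514 rack mean [  2.06   2.34 204.3 ] 1% [ -4.32 -88.01 198.47] 99% [  6.2   87.9  208.45]
scene lower 515 rack mean [ 10.28   2.28 112.04] 1% [  3.66 -82.9  104.68] 99% [ 15.07  83.19 116.94]
```

View pics/wrist4.png

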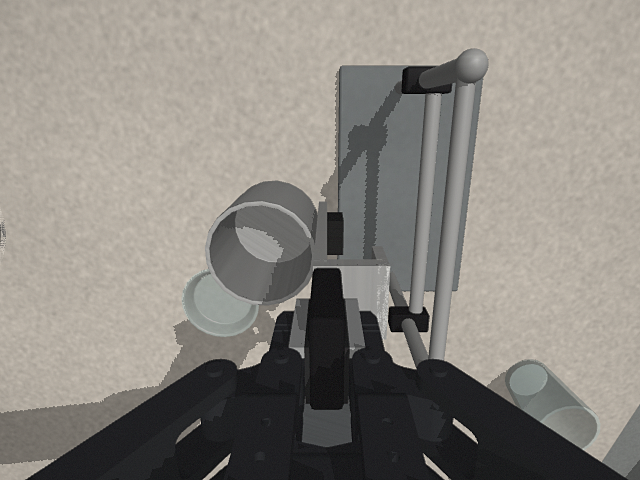

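The cup is in front of the stand and square to it. The hook is at (365,290), measured at stand x -60.5, with its underside at about z 255.5. The upper bar is at (455,200). The measured tool and hook positions agree.

Call:
{"op": "send_rows", "data": {
  "rows": [
    {"x": 10,"y": 3,"z": 0,"twist": 0,"fingers": 0},
    {"x": 25,"y": 8,"z": 0,"twist": 0,"fingers": 0},
    {"x": 40,"y": 12,"z": 0,"twist": 0,"fingers": 0},
    {"x": 52,"y": 16,"z": 0,"twist": 0,"fingers": 0},
    {"x": 58,"y": 17.5,"z": 0,"twist": 0,"fingers": 0},
    {"x": 58,"y": 17.5,"z": 0,"twist": 0,"fingers": 0},
    {"x": 58,"y": 17.5,"z": -10,"twist": 0,"fingers": 0},
    {"x": 58,"y": 17.5,"z": -20,"twist": 0,"fingers": 0},
    {"x": 58,"y": 17.5,"z": -24,"twist": 0,"fingers": 0},
    {"x": 58,"y": 17.5,"z": -24,"twist": 0,"fingers": 0},
    {"x": 58,"y": 17.5,"z": -24,"twist": 0,"fingers": 0}
  ]
}}

```text
clock: 8.03
tool_pos: [503.6, 168.3, 248.7]
tcp_rot: [-0.0, 0.606, 0.796, -0.001]
force: [-0.6, -0.8, -2.8]
grip_width: 11.6
```

```bash
cat >> h.py <<'E'
np.set_printoptions(precision=2,suppress=True)
b=np.array([514.9,171,0]); _a=np.radians(15.4); X=np.array([[np.cos(_a),-np.sin(_a),0],[np.sin(_a),np.cos(_a),0],[0,0,1]])
def st(n=6):
    F=[];Tq=[];t=[]
    for i in range(n):
        manip.read_camera("wrist"); s=manip.observe(); F.append(np.array(s["force"])@X); Tq.append(np.array(s["moment"])@X); t.append((np.array(s["tool_pos"])-b)@X)
    print(s["clock"],"pos",np.mean(t,0),"F rack",np.mean(F,0),np.std(F,0),"M",np.mean(Tq,0),s["grip_width"],tool(s)[2])
E
python3 - <<'E'
from h import *
st()
p,d,K,T=cam("wrist"); t=tool()[0]; P,u,v=cloud(d,K,T); r=(P-b)@X; q=r-(t-b)@X
for nm,m in (("bridge",(q[:,0]>8)&(q[:,0]<30)&(abs(q[:,1])<25)&(q[:,2]>-22)&(q[:,2]<0)),("upper",(abs(r[:,0])<15)&(abs(r[:,1])<90)&(abs(r[:,1])>40)&(r[:,2]>198)&(r[:,2]<209))):
    if m.sum()>10: print(nm,m.sum(),r[m].mean(0),np.percentile(r[m],1,axis=0),np.percentile(r[m],99,axis=0))
E
```

```text
8.3333 pos [-10.68   0.37 249.69] F rack [ 0.05 -0.26 -3.48] [0.17 0.45 0.37] M [-0.03 -0.09  0.02] 11.48529652406506 15.422297632023545
bridge 2387 [  8.2    9.26 238.82] [ -2.26 -13.58 230.12] [ 16.31  19.81 240.77]
upper 2290 [  0.01  61.31 203.31] [ -4.72 -88.54 199.64] [  5.03  89.53 205.59]
```

Call:
{"op": "send_rows", "data": {
  "rows": [
    {"x": 0,"y": 0,"z": -6,"twist": 0,"fingers": 0},
    {"x": 0,"y": 0,"z": -12,"twist": 0,"fingers": 0},
    {"x": 0,"y": 0,"z": -17,"twist": 0,"fingers": 0},
    {"x": 0,"y": 0,"z": -20,"twist": 0,"fingers": 0},
    {"x": 0,"y": 0,"z": -22,"twist": 0,"fingers": 0},
    {"x": 0,"y": 0,"z": -22,"twist": 0,"fingers": 0},
    {"x": 0,"y": 0,"z": -22,"twist": 0,"fingers": 0}
  ]
}}

```text
clock: 8.97
tool_pos: [504.4, 168.4, 227.2]
tcp_rot: [-0.0, 0.606, 0.796, -0.0]
force: [0.8, -0.0, -3.5]
grip_width: 11.0
```

```bash
python3 -c "
from h import *
st()"
```

```text
9.2667 pos [-10.58   0.29 227.57] F rack [-0.02  0.25 -3.09] [0.27 0.54 0.45] M [-0.01 -0.07  0.  ] 11.023713406675267 15.417473806535147
```

Call:
{"op": "send_rows", "data": {
  "rows": [
    {"x": 0,"y": 0,"z": -0.5,"twist": 0,"fingers": 0},
    {"x": 0,"y": 0,"z": -1,"twist": 0,"fingers": 0},
    {"x": 0,"y": 0,"z": -1.5,"twist": 0,"fingers": 0},
    {"x": 0,"y": 0,"z": -2,"twist": 0,"fingers": 0},
    {"x": 0,"y": 0,"z": -2,"twist": 0,"fingers": 0},
    {"x": 0,"y": 0,"z": -2,"twist": 0,"fingers": 0}
  ]
}}

```text
clock: 9.77
tool_pos: [504.4, 168.4, 225.2]
tcp_rot: [-0.0, 0.606, 0.796, -0.0]
force: [0.6, -0.5, -3.3]
grip_width: 11.0
```

```bash
python3 -c "
from h import *
st()"
```

```text
10.0667 pos [-10.77   0.3  225.32] F rack [ 0.09  0.42 -3.43] [0.44 0.31 0.47] M [ 0.01 -0.08 -0.01] 11.26018644000637 15.414481389594346
```

Call:
{"op": "send_rows", "data": {
  "rows": [
    {"x": 0,"y": 0,"z": -0.5,"twist": 0,"fingers": 0},
    {"x": 0,"y": 0,"z": -1,"twist": 0,"fingers": 0},
    {"x": 0,"y": 0,"z": -1,"twist": 0,"fingers": 0}
  ]
}}

```text
clock: 10.32
tool_pos: [504.3, 168.4, 224.2]
tcp_rot: [-0.0, 0.606, 0.796, -0.0]
force: [0.4, -0.1, -3.1]
grip_width: 11.4
```

Call:
{"op": "send_rows", "data": {
  "rows": [
    {"x": 0,"y": 0,"z": -0.5,"twist": 0,"fingers": 0},
    {"x": 0,"y": 0,"z": -1,"twist": 0,"fingers": 0},
    {"x": 0,"y": 0,"z": -1,"twist": 0,"fingers": 0}
  ]
}}

```text
clock: 10.57
tool_pos: [504.4, 168.4, 223.2]
tcp_rot: [-0.0, 0.606, 0.796, -0.0]
force: [0.8, 1.4, -4.1]
grip_width: 11.3
```

```bash
python3 -c "
from h import *
st()"
```

```text
10.8667 pos [-10.79   0.3  223.29] F rack [ 0.02 -0.12 -3.02] [0.47 0.29 0.55] M [-0.01 -0.06  0.01] 11.067412584027092 15.414908429997212
```

Continuing in half-millimetre steps.

Call:
{"op": "send_rows", "data": {
  "rows": [
    {"x": 0,"y": 0,"z": -0.5,"twist": 0,"fingers": 0},
    {"x": 0,"y": 0,"z": -0.5,"twist": 0,"fingers": 0},
    {"x": 0,"y": 0,"z": -0.5,"twist": 0,"fingers": 0}
  ]
}}

```text
clock: 11.12
tool_pos: [504.4, 168.4, 222.8]
tcp_rot: [0.0, 0.606, 0.796, -0.0]
force: [-0.3, 0.4, -3.3]
grip_width: 11.0
```

```bash
python3 -c "
from h import *
st()"
```

```text
11.4167 pos [-10.79   0.3  222.8 ] F rack [ 0.17  0.07 -3.27] [0.26 0.42 0.45] M [-0.01 -0.06  0.01] 11.277048219437779 15.41607605287135
```

Call:
{"op": "send_rows", "data": {
  "rows": [
    {"x": 0,"y": 0,"z": -0.5,"twist": 0,"fingers": 0},
    {"x": 0,"y": 0,"z": -0.5,"twist": 0,"fingers": 0},
    {"x": 0,"y": 0,"z": -0.5,"twist": 0,"fingers": 0}
  ]
}}

```text
clock: 11.67
tool_pos: [504.5, 168.4, 222.6]
tcp_rot: [0.0, 0.606, 0.796, 0.0]
force: [-0.8, 0.0, -2.2]
grip_width: 11.3
```

```bash
python3 -c "
from h import *
st()"
```

```text
11.9667 pos [-10.7    0.29 222.54] F rack [-0.47 -0.26 -1.16] [0.41 0.31 0.76] M [ 0.02  0.07 -0.  ] 11.172315049323409 15.415096952082418
```

Hook contact found, bearing about 2 N. Next I press slightly more, then feel for the heel along the stand's +x.

Call:
{"op": "send_rows", "data": {
  "rows": [
    {"x": 0,"y": 0,"z": -0.2,"twist": 0,"fingers": 0},
    {"x": 0.48,"y": 0.13,"z": -0.2,"twist": 0,"fingers": 0},
    {"x": 0.96,"y": 0.27,"z": -0.2,"twist": 0,"fingers": 0},
    {"x": 0.96,"y": 0.27,"z": -0.2,"twist": 0,"fingers": 0}
  ]
}}

```text
clock: 12.3
tool_pos: [504.6, 168.5, 222.5]
tcp_rot: [-0.001, 0.606, 0.796, -0.001]
force: [-5.1, -1.4, 4.7]
grip_width: 11.2
```

```bash
python3 -c "
from h import *
st()"
```

```text
12.6 pos [-10.56   0.27 222.48] F rack [-4.9   0.03  4.95] [0.55 0.38 0.31] M [-0.02  1.1   0.04] 11.136547252240389 15.417233531885802
```

Call:
{"op": "send_rows", "data": {
  "rows": [
    {"x": 0.48,"y": 0.13,"z": 0,"twist": 0,"fingers": 0},
    {"x": 0.48,"y": 0.13,"z": 0,"twist": 0,"fingers": 0},
    {"x": 0.48,"y": 0.13,"z": 0,"twist": 0,"fingers": 0}
  ]
}}

```text
clock: 12.85
tool_pos: [505.1, 168.6, 222.4]
tcp_rot: [-0.001, 0.606, 0.796, -0.001]
force: [-5.5, -0.9, 4.4]
grip_width: 11.4
```

```bash
python3 -c "
from h import *
st()"
```

```text
13.15 pos [-10.05   0.27 222.46] F rack [-5.14 -0.05  5.03] [0.39 0.55 0.28] M [0.   1.12 0.01] 11.387490719691389 15.415502178730435
```

Call:
{"op": "send_rows", "data": {
  "rows": [
    {"x": 0,"y": 0,"z": 0.3,"twist": 0,"fingers": 0},
    {"x": 0,"y": 0,"z": 0.3,"twist": 0,"fingers": 0},
    {"x": 0,"y": 0,"z": 0.3,"twist": 0,"fingers": 0}
  ]
}}

```text
clock: 13.4
tool_pos: [505.7, 168.8, 222.5]
tcp_rot: [-0.0, 0.606, 0.796, -0.0]
force: [-3.7, -1.0, 3.2]
grip_width: 11.2
```

```bash
python3 -c "
from h import *
st()"
```

```text
13.7 pos [ -9.39   0.3  222.47] F rack [-3.89  0.09  3.88] [0.56 0.51 0.1 ] M [-0.    0.87  0.  ] 11.342974458009328 15.416566366538207
```

Call:
{"op": "send_rows", "data": {
  "rows": [
    {"x": 0.48,"y": 0.13,"z": 0,"twist": 0,"fingers": 0},
    {"x": 0.48,"y": 0.13,"z": 0,"twist": 0,"fingers": 0},
    {"x": 0.48,"y": 0.13,"z": 0,"twist": 0,"fingers": 0}
  ]
}}

```text
clock: 13.95
tool_pos: [506.1, 168.9, 222.5]
tcp_rot: [-0.0, 0.606, 0.796, -0.0]
force: [-5.3, -1.9, 5.4]
grip_width: 11.0
```

```bash
python3 -c "
from h import *
st()"
```

```text
14.25 pos [ -8.99   0.3  222.46] F rack [-4.96 -0.12  4.8 ] [0.48 0.34 0.35] M [0.01 1.06 0.01] 11.090918167486278 15.417369332181817
```

Call:
{"op": "send_rows", "data": {
  "rows": [
    {"x": 0,"y": 0,"z": 0.4,"twist": 0,"fingers": 0},
    {"x": 0,"y": 0,"z": 0.4,"twist": 0,"fingers": 0},
    {"x": 0.48,"y": 0.13,"z": 0.4,"twist": 0,"fingers": 0},
    {"x": 0.48,"y": 0.13,"z": 0.4,"twist": 0,"fingers": 0}
  ]
}}

```text
clock: 14.58
tool_pos: [506.6, 169.0, 222.5]
tcp_rot: [-0.0, 0.606, 0.796, -0.0]
force: [-4.1, -1.1, 2.9]
grip_width: 11.2
```

```bash
python3 -c "
from h import *
st()"
```

```text
14.8833 pos [ -8.55   0.3  222.53] F rack [-4.2   0.01  2.14] [0.28 0.4  0.42] M [-0.03  1.01  0.02] 11.442823300319205 15.415961076017208
```

Call:
{"op": "send_rows", "data": {
  "rows": [
    {"x": 0.48,"y": 0.13,"z": 0.1,"twist": 0,"fingers": 0},
    {"x": 0.48,"y": 0.13,"z": 0.1,"twist": 0,"fingers": 0},
    {"x": 0.48,"y": 0.13,"z": 0.1,"twist": 0,"fingers": 0}
  ]
}}

```text
clock: 15.13
tool_pos: [506.9, 169.1, 222.6]
tcp_rot: [-0.0, 0.606, 0.796, -0.001]
force: [-4.9, -2.5, 1.1]
grip_width: 11.1
```

```bash
python3 -c "
from h import *
st()"
```

```text
15.4333 pos [ -8.24   0.26 222.57] F rack [-4.92 -0.51  0.43] [0.46 0.27 0.73] M [-0.1   1.36  0.02] 11.195248254442395 15.412559194836664
```

The moment-to-force ratio has risen: the heel bears about 2 N and the hook about 3.7 N. I'll hold there, check, then release in small steps.

Call:
{"op": "send_rows", "data": {
  "rows": [
    {"x": 0,"y": 0,"z": 0,"twist": 0,"fingers": 0},
    {"x": 0,"y": 0,"z": 0,"twist": 0,"fingers": 0},
    {"x": 0,"y": 0,"z": 0,"twist": 0,"fingers": 0},
    {"x": 0,"y": 0,"z": 0,"twist": 0,"fingers": 0},
    {"x": 0,"y": 0,"z": 0,"twist": 0,"fingers": 0},
    {"x": 0,"y": 0,"z": 0,"twist": 0,"fingers": 0}
  ]
}}

```text
clock: 15.93
tool_pos: [506.9, 169.1, 222.6]
tcp_rot: [-0.0, 0.606, 0.796, -0.0]
force: [-5.0, -0.9, -0.2]
grip_width: 11.2
```

```bash
python3 -c "
from h import *
st(10)"
```

```text
16.4333 pos [ -8.19   0.26 222.58] F rack [-4.95 -0.19 -0.09] [0.41 0.34 0.48] M [-0.09  1.41 -0.01] 10.873278973311473 15.416519205713092
```

Call:
{"op": "send_rows", "data": {
  "rows": [
    {"x": 0.24,"y": 0.07,"z": -0.2,"twist": 0,"fingers": 0},
    {"x": 0.24,"y": 0.07,"z": -0.2,"twist": 0,"fingers": 0},
    {"x": 0.24,"y": 0.07,"z": -0.2,"twist": 0,"fingers": 0},
    {"x": 0.24,"y": 0.07,"z": -0.2,"twist": 0,"fingers": 0},
    {"x": 0.24,"y": 0.07,"z": -0.2,"twist": 0,"fingers": 0},
    {"x": 0.24,"y": 0.07,"z": -0.2,"twist": 0,"fingers": 0},
    {"x": 0.24,"y": 0.07,"z": -0.2,"twist": 0,"fingers": 0}
  ]
}}

```text
clock: 17.02
tool_pos: [507.0, 169.0, 222.6]
tcp_rot: [-0.0, 0.606, 0.796, -0.001]
force: [-4.9, -1.1, 0.7]
grip_width: 11.3
```

```bash
python3 -c "
from h import *
st(10)"
```

```text
17.5167 pos [ -8.08   0.23 222.58] F rack [-5.61 -0.14  0.72] [0.37 0.32 0.52] M [-0.1   1.57 -0.01] 10.937416112250448 15.413549961129888
```

Both contacts hold (hook about 4 N, heel about 2.6 N). Releasing slowly.

Call:
{"op": "send_rows", "data": {
  "rows": [
    {"x": 0,"y": 0,"z": 0,"twist": 0,"fingers": 0.1},
    {"x": 0,"y": 0,"z": 0,"twist": 0,"fingers": 0.12},
    {"x": 0,"y": 0,"z": 0,"twist": 0,"fingers": 0.125},
    {"x": 0,"y": 0,"z": 0,"twist": 0,"fingers": 0.13},
    {"x": 0,"y": 0,"z": 0,"twist": 0,"fingers": 0.133},
    {"x": 0,"y": 0,"z": 0,"twist": 0,"fingers": 0.136},
    {"x": 0,"y": 0,"z": 0,"twist": 0,"fingers": 0.139},
    {"x": 0,"y": 0,"z": 0,"twist": 0,"fingers": 0.142},
    {"x": 0,"y": 0,"z": 0,"twist": 0,"fingers": 0.145},
    {"x": 0,"y": 0,"z": 0,"twist": 0,"fingers": 0.148},
    {"x": 0,"y": 0,"z": 0,"twist": 0,"fingers": 0.151},
    {"x": 0,"y": 0,"z": 0,"twist": 0,"fingers": 0.154}
  ]
}}

```text
clock: 18.52
tool_pos: [509.0, 169.8, 223.4]
tcp_rot: [0.001, 0.606, 0.796, 0.002]
force: [-0.6, 0.1, -0.5]
grip_width: 13.3
```

```bash
python3 -c "
from h import *
st(5)"
```

```text
18.7667 pos [ -6.3    0.4  223.43] F rack [ 0.61 -0.48 -0.16] [0.46 0.23 0.43] M [-0.01 -0.    0.01] 12.853960723677664 15.419984854974206
```

Free of preload. I'll re-centre a little as the fingers open on.

Call:
{"op": "send_rows", "data": {
  "rows": [
    {"x": -0.2,"y": -0.05,"z": 0,"twist": 0,"fingers": 0.157},
    {"x": -0.3,"y": -0.1,"z": 0,"twist": 0,"fingers": 0.162},
    {"x": -0.4,"y": -0.1,"z": 0,"twist": 0,"fingers": 0.168},
    {"x": -0.5,"y": -0.15,"z": 0,"twist": 0,"fingers": 0.176},
    {"x": -0.6,"y": -0.15,"z": 0,"twist": 0,"fingers": 0.186},
    {"x": -0.7,"y": -0.2,"z": 0,"twist": 0,"fingers": 0.2},
    {"x": -0.8,"y": -0.2,"z": 0,"twist": 0,"fingers": 0.22},
    {"x": -1,"y": -0.25,"z": 0,"twist": 0,"fingers": 0.25},
    {"x": -1,"y": -0.25,"z": 0,"twist": 0,"fingers": 0.3},
    {"x": -1,"y": -0.25,"z": 0,"twist": 0,"fingers": 0.35},
    {"x": -1,"y": -0.25,"z": 0,"twist": 0,"fingers": 0.4},
    {"x": -1,"y": -0.25,"z": 0,"twist": 0,"fingers": 0.5}
  ]
}}

```text
clock: 19.77
tool_pos: [506.5, 169.1, 222.7]
tcp_rot: [-0.0, 0.606, 0.796, 0.0]
force: [0.2, 0.2, -0.0]
grip_width: 42.8
```

```bash
python3 -c "
from h import *
st(5)
p,d,K,T=cam('wrist'); save('w5.png',p)"
```

```text
20.0167 pos [ -8.58   0.32 222.7 ] F rack [ 0.01  0.22 -0.49] [0.65 0.29 0.6 ] M [-0.01 -0.   -0.02] 42.99497251663455 15.414430971767132
```

View pics/w5.png

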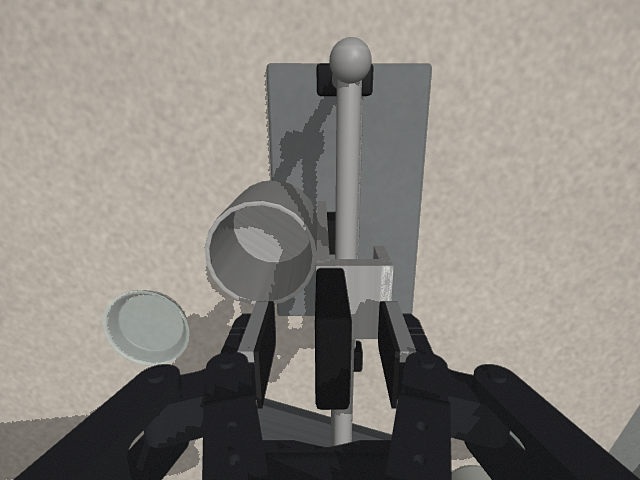

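The cup hangs with its hook (370,290) over the bar (348,200), and both fingers are clear of the tab (333,340). Retreating straight up.

Call:
{"op": "send_rows", "data": {
  "rows": [
    {"x": 0,"y": 0,"z": 0,"twist": 0,"fingers": 0.7},
    {"x": 0,"y": 0,"z": 5,"twist": 0,"fingers": 0.7},
    {"x": 0,"y": 0,"z": 15,"twist": 0,"fingers": 0.7},
    {"x": 0,"y": 0,"z": 30,"twist": 0,"fingers": 0.7},
    {"x": 0,"y": 0,"z": 50,"twist": 0,"fingers": 0.7},
    {"x": 0,"y": 0,"z": 75,"twist": 0,"fingers": 0.7},
    {"x": 0,"y": 0,"z": 100,"twist": 0,"fingers": 0.7},
    {"x": 0,"y": 0,"z": 110,"twist": 0,"fingers": 0.7},
    {"x": 0,"y": 0,"z": 110,"twist": 0,"fingers": 0.7},
    {"x": 0,"y": 0,"z": 110,"twist": 0,"fingers": 0.7}
  ]
}}

```text
clock: 20.9
tool_pos: [506.7, 169.0, 332.8]
tcp_rot: [0.0, 0.606, 0.796, 0.0]
force: [-0.5, 0.7, 0.1]
grip_width: 59.6
```

Run:
```python
from h import *
st(2)
for k in range(2):
    p,d,K,T=cam("wrist"); P,u,v=cloud(d,K,T); r=(P-b)@X
    for nm,m in (("tab",(abs(r[:,0])<40)&(abs(r[:,1])<30)&(r[:,2]>250)&(r[:,2]<265)),("bridge",(r[:,0]>-1)&(r[:,0]<30)&(abs(r[:,1])<30)&(r[:,2]>208)&(r[:,2]<218)),("rim",(r[:,0]<-15)&(r[:,0]>-95)&(abs(r[:,1])<45)&(r[:,2]>146)&(r[:,2]<162))):
        Q=r[m]
        if m.sum()>10: print(nm,m.sum(),Q.mean(0),np.percentile(Q,1,axis=0),np.percentile(Q,99,axis=0),cv2.minAreaRect(Q[:,:2].astype(np.float32))[1:])
p,d,K,T=cam("scene"); save("end.png",cv2.resize(p[180:370,180:500],None,fx=2.5,fy=2.5))
P,u,v=cloud(d,K,T)
for t in ("beaker","washbottle","dish"):
    for q in manip.regions_of("scene",t)[:1]:
        Q,_,_=cloud(d,K,T,q["pixels"]); print(t,np.median(Q,0))
```

```text
21.0 pos [ -9.25   0.37 331.33] F rack [-0.76 -0.36 -0.22] [0.29 0.24 0.2 ] M [-0.    0.02 -0.03] 59.88540960342174 15.417869172357264
tab 1164 [ -6.62   3.32 257.  ] [-12.37 -15.32 251.19] [ -0.79  19.68 258.73] ((36.02267837524414, 11.874863624572754), 89.96448516845703)
bridge 1352 [ 10.14   2.76 212.05] [  0.24 -16.05 209.35] [ 19.55  19.53 213.63] ((36.2928352355957, 20.33802604675293), 89.86579132080078)
rim 1032 [-48.57   1.19 151.97] [-79.   -30.06 146.32] [-15.52  33.96 154.77] ((65.59709930419922, 64.13318634033203), 89.6324691772461)
tab 1184 [ -6.68   3.43 256.92] [-12.49 -15.29 251.05] [ -0.63  19.72 258.75] ((36.0169677734375, 11.999818801879883), 89.95162963867188)
bridge 1353 [ 10.15   2.87 212.05] [  0.13 -15.88 209.15] [ 19.58  19.62 213.66] ((20.401063919067383, 36.210113525390625), 0.753179132938385)
rim 1031 [-48.43   0.92 152.01] [-79.09 -30.   146.4 ] [-15.67  34.   154.67] ((65.53755950927734, 63.98867416381836), 89.65664672851562)
beaker [759.61 -18.08  61.28]
washbottle [ 787.06 -116.64  106.74]
dish [345.89  -8.25  10.49]
```

View pics/end.png

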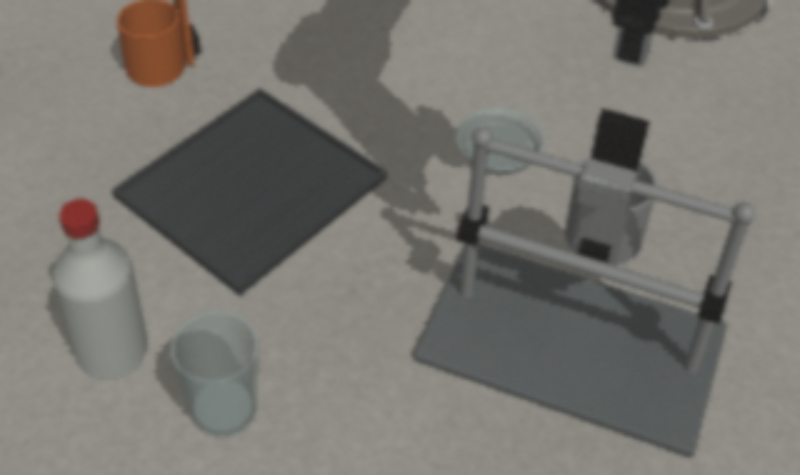

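The cup hangs upright at the bar's middle (610,210). The bottle, beaker, dish and orange cup have not moved. Handing in.

```bash
python3 -c "
from rig import manip
print(manip.close_job())"
```

```text
the job is handed in; nothing more can be done
None
```

The steel cup now hangs by its hook near the middle of the upper bar, and I handed the job in at about 21 s on the robot's clock. The interface reports no verdict, so what follows rests on my own last checks.

**How it went:** I gripped the tab and lifted the cup off the tray. I lowered the hook onto the bar by feel, then slid it along the stand's +x until the heel met the lower bar. I held both contacts for over a second, opened the fingers in small steps and backed straight up.

**Forces:** I estimated about 4 N on the hook and about 2.6 N on the heel, worked out from the wrist force and moment rather than measured directly. Sliding friction briefly raised the hook's load on the bar to about 8 N vertical and 5 N sideways. That is about 10 N in total, under the 18 N limit.

**Last checks:**

| Check | Result | Allowed |
|---|---|---|
| Hook across the bar | about +4 mm | ±10 mm |
| Hook along the bar from its middle | about +2 mm | ±25 mm |
| Hook height above bar top | about 0 mm | ±5 mm |
| Square to the bars | within 1° | 0.2 rad (11°) |

- **At rest:** two wrist pictures in a row agreed to about 0.1 mm, except for noise of up to 0.3 mm in the cup-rim reading. The cup looks upright in the final picture, though I did not measure its tilt.
- **Bystanders:** the beaker, bottle and dish read within 3 mm of their start positions, and the orange cup looks unmoved.
- **Let-go:** when the fingers opened, the tool sprang about 1.8 mm from its preload. I saw no swing afterwards, but I did not measure the cup's speed at that moment.

One move call was refused because it lacked a field; nothing moved, and I sent it again complete.

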